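# Lock-off position of the bench isolator

## Task

Make the bench's main isolator ready for a padlock: first swing the long handle clockwise to off, all the way until it meets its stop, then slide the steel hasp plate over the handle's end until its hole is in line with the hole in the handle, so that a 10 mm padlock shackle would drop through both 15 mm holes. Leave handle and hasp there, let go, and do not knock the things standing around it.

Things in the scene. Friction and masses are not known exactly. Their poses are not given: they have to be found in the camera images.
- isolator: Grey isolator box fixed to the bench, 190 (x) by 320 (y) by 80 mm high; origin at the centre of its underside. In its frame (mm): handle pivot x 20, y -110; handle hole, when off, x 20, y 20; the hasp slides parallel to y at x 20, in a guide 50 wide at y 55 to 95, top 116 above the bench. Two steel stop blocks beside the pivot reach 102 above the bench.
- isolator_handle (a joint): Handle angle, rad. 0 = on (points along the box's -x), grows clockwise seen from above; 1.571 = off, against a firm stop (points along the box's +y). Starts at 0 to 0.35. Stiff friction (0.25 N m, about 3 N at the knob), no spring: stays where left.
- handle_pivot (a point): Point on the handle's vertical turning axis, 102 mm above the bench.
- handle_grip (a point): Upright round black knob on the handle, 30 mm diameter, from 102 to 152 mm above the bench, 85 mm from the turning axis. The point is on the knob's axis, 135 mm above the bench. The handle's black bar below it is 30 mm wide, top at 102 mm.
- handle_hole (a point): Centre, on the top face, of the 15 mm hole through the flat square steel plate (50 by 50 by 6 mm) at the handle's end; 130 mm from the turning axis, 102 mm above the bench. The hole is at the middle of the plate.
- hasp_slide (a joint): Travel of the hasp plate, m. 0 = drawn back; grows as it slides along the box's -y towards the handle's off place. With the handle off the holes are in line at 0.065; it can go too far, to 0.080, with no click at the right place. Starts at 0 to 0.025. Friction 2 N, no spring; passes 6 mm over the handle plate.
- hasp_hole (a point): Centre, on the top face, of the 15 mm hole in the flat steel hasp plate (34 mm wide, 80 mm long along the slide, 6 mm thick), 114 mm above the bench and 15 mm from the plate's leading (box -y) edge.
- hasp_tab (a point): Upright flat steel tab on the hasp plate, its grip: 10 mm thick along the slide direction (box y), 34 mm wide across it (box x), from 114 to 160 mm above the bench. The point is in the tab's middle, 142 mm above the bench, 50 mm behind the hasp hole (box +y).
- paint_tin: Bystander: closed paint tin, 84 mm diameter, 100 mm tall, standing beside the box's +y end; origin at the centre of its underside.
- solder_reel: Bystander: reel, 64 mm diameter, 55 mm tall, standing on its flange beside the box's -y end; origin at the centre of its underside.

How it is judged:
On the way, in this order (a step that is already met when the one before it is completed fails the run):
1. the handle is swung to off, against its stop (within about 2 degrees), with the hasp not yet lined up (value of joint isolator_handle above 1.53 rad), for 0.2 s.
2. then the hasp hole is lined up with the handle hole, within 5 mm in plan (value of joint isolator_handle above 1.53 rad and horizontal distance between handle_hole and hasp_hole below 0.005 m), for 0.2 s.
At the end, for the whole second after the job is handed in: The handle is off against its stop (joint above 1.53 of 1.571 rad), the hasp hole is within 5 mm of the handle hole in plan, and both are at rest and let go (all of step 2 and velocity of joint isolator_handle between -0.02 and 0.02 rad/s and velocity of joint hasp_slide between -0.003 and 0.003 m/s); the robot touches nothing.
It fails at once if the paint tin is knocked (moved more than 20 mm) (distance of paint_tin from where it was at the start of the episode above 0.02 m).
It fails at once if the reel is knocked (moved more than 20 mm) (distance of solder_reel from where it was at the start of the episode above 0.02 m).
It also fails if it takes over 53 s, if anything falls off the work surface, if the arm or the gripper's body presses on something with over 40 N, if the wrist force passes 120 N, or if a joint passes its speed limit or range.

## Robot

A 7-joint arm with a two-finger parallel gripper is mounted at the origin on the work surface. World frame = base frame: x ahead of the robot, y to its left, z up, the work surface at z = 0. Lengths are in m, angles in rad, forces in N, time in s.
With the tool pointing down it reaches from about 0.35 to 0.9 m from the base axis. Payload 19.9 kg.
Tool frame: the origin (TCP) lies between the finger pads; the fingertips stand 22 mm ahead of it and the grasp point (between the pads) lies 3 mm ahead of it; z points along the fingers, y is the line along which they close (so a half turn about z gives the same grasp; the last joint's range is limited). The gripper opens to 94 mm and grips with 3 to 60 N. Pads are 16 mm wide; open, the fingers measure 119 mm over their backs; the gripper's body (75 mm by 177 mm) begins 78 mm behind the grasp point.
Start: joints at [1.083, 0.417, -0.01, 1.614, 0.005, 1.111, -0.053], TCP at [0.269, -0.564, 0.227] pointing down, gripper open.
Joint ranges: [-2.81, 2.81], [-0.39, 2.02], [-1.27, 1.25], [0.06, 2.57], [-1.19, 4.33], [0.19, 2], [-2.82, 2.82]. Speed limits (rad/s): [1.89, 1.89, 2.39, 2.39, 3.01, 3.01, 3.01].

## Interface

Orientations are given as a rotation vector (axis times angle).
In Python, from station import bot, job, status, capture gives the robot as it stands (bot), with the cameras as plain functions, the job (job) and the readings (status).
- The arm moves only by the tool hand_motion, called after "Request:" as name(argument=value, ...) on one line, values as JSON. Schema: {"type":"object","properties":{"segments":{"type":"string"},"clamp_n":{"type":"number"},"only":{"type":"string"},"quiet":{"type":"boolean"},"lines":{"type":"string"}},"required":["segments"],"additionalProperties":false}. segments is a string of 1 to 20 rows, parted by semicolons, with the numbers parted by spaces; each row has 5 numbers: the finger opening in m, then dx, dy, dz in units of 50 mm, then a turn about the tool's z in rad; each row shifts and turns the commanded pose from where the row before left it, along the tool's axes as they then stand; what a row does not reach is not made up. A row lasts 1/8 s, in which the tool goes at most 0.0625 m and 0.188 rad, less where a joint would pass 70% of its speed; a pose out of reach is approached as far as the arm can. The fingers move at their own pace and stop on an object; clamp_n is the grip in N (left out, the last holds). Time passes only in rows, so rows that do not move let the fingers close. The tool returns the time, the measured TCP pose, the force, the opening and the grip force at its end. only (a regular expression) keeps the lines of the reply that match it, lines (a string "A,B") keeps lines A to B, and quiet returns only ok. Input that does not fit is refused with a message, and nothing moves.
- status.observe(): the state, without advancing time (a new reading comes with each control period).
- capture(name): name is "scene" or "top" or "wrist"; returns a dict with "frame" (420x560x3 uint8, red, green, blue), "fovy" (degrees; the focal length in pixels is half the picture's height over the tangent of half this angle, whatever the lens; pixels are square), "cx", "cy" (the principal point, pixels), "D" ([k1, k2, p1, p2, k3] as OpenCV has them; the pictures are not rectified), "rvec" (rotation vector, rad) and "tvec" (3), from world to camera coordinates, as OpenCV has them. Camera axes: x right, y down, z forward; pixel columns grow to the right and rows downward; lengths in m; the calibration is good to about 2 mm. A picture is of the moment at which its call begins. There is no depth.
- job.sign_off(): hands the job in; it is judged then, once.
The state is a dict: "t": time; "joints": joint angles; "qd": joint speeds; "tau": joint torques, N m; "tcp_pos": TCP position; "eef_rot": TCP orientation; "wrist_force": force on the tool from outside, world axes, zero at the start; "moment": the same for the moment, N m; "finger_gap": finger opening in m; "gripper_force": force on a finger pad.
Only numpy, scipy, OpenCV 4.12 (cv2) and the standard library are available. Lean on these libraries where they do the work, as an engineer would, in place of code of your own. Each camera call takes 0.05 s, during which the arm holds its last target. There are 200 camera calls.

## Working session

There is one attempt and no reset: what is moved stays moved. The work goes in short steps, Python scripts to look and compute and a tool call to move; the robot and the scene stay as the last step left them, time stands still between calls to the robot, and variables do not carry over. Pictures are saved under pics/ and viewed, at most 10 in all, crops included, and the job is handed in when it is done.

```bash
ls; mkdir -p pics; cat > h.py <<'E'
import cv2,numpy as np
from station import bot, job, status, capture
def cap(n,f=None):
    c=capture(n)
    if f: cv2.imwrite('pics/'+f,c['frame'][:,:,::-1])
    return c
def K(c):
    f=210/np.tan(np.radians(c['fovy'])/2)
    return np.array([[f,0,c['cx']],[0,f,c['cy']],[0,0,1]])
def ray(c,uv):
    p=cv2.undistortPoints(np.array([[uv]],float),K(c),np.array(c['D']))[0,0]
    R=cv2.Rodrigues(np.array(c['rvec']))[0]
    return -R.T@np.array(c['tvec']).ravel(), R.T@np.array([p[0],p[1],1])
def onz(c,uv,z):
    o,d=ray(c,uv); return o+d*(z-o[2])/d[2]
def tri(a,b):
    A=[];B=[]
    for o,d in (a,b):
        d=d/np.linalg.norm(d);P=np.eye(3)-np.outer(d,d);A.append(P);B.append(P@o)
    return np.linalg.lstsq(np.vstack(A),np.hstack(B),rcond=None)[0]
def proj(c,p):
    return cv2.projectPoints(np.array([p],float),np.array(c['rvec']),np.array(c['tvec']),K(c),np.array(c['D']))[0].ravel()
E
python3 - <<'E'
from h import *
a=cap('scene','s0.png');b=cap('top','t0.png');w=cap('wrist','w0.png')
o=status.observe();print(o)
for c in(a,b,w):print(ray(c,(280,210)))
E
```

```text
pics
station.py
{'t': 0.15, 'joints': array([ 1.08354417,  0.41782899, -0.01033194,  1.61401808,  0.00472452,
        1.11066313, -0.05299631]), 'qd': array([ 0.00124415, -0.00151964, -0.0015804 , -0.002444  ,  0.00042762,
       -0.00189391, -0.00047228]), 'tau': array([ 2.23532108e-03, -8.51531196e+01,  6.40040394e-01, -4.26133490e+01,
       -4.87180485e-02,  1.70998246e-02,  1.22892779e-04]), 'tcp_pos': array([ 0.2693556 , -0.56370019,  0.22698124]), 'eef_rot': array([-3.06304285e+00, -6.94290216e-01,  4.40898030e-04]), 'wrist_force': array([ 0.03248954,  0.28563241, -0.00575339]), 'moment': array([ 0.03380264, -0.00133863,  0.02126062]), 'gripper_force': 0.0, 'finger_gap': 0.09411398463917652}
(array([ 0.96340355, -0.33872419,  1.04578499]), array([-0.3849386 ,  0.34649626, -0.8554651 ]))
(array([0.33185228, 0.05705087, 1.06017553]), array([ 0.20751281, -0.01893682, -0.97807935]))
(array([ 0.33605216, -0.53233728,  0.38485227]), array([-0.25209142, -0.09957565, -0.96281219]))
```

View pics/s0.png

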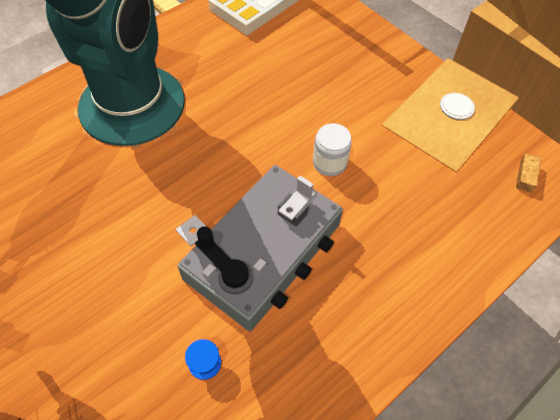

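View pics/t0.png

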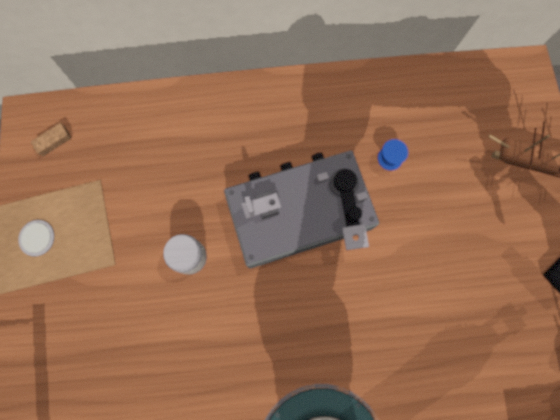

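The scene view shows the handle pivot at about (235,272), the knob at (206,234) and the hasp hole at (290,210). In the top view they are at (345,180), (354,213) and (272,203). I'll enlarge both for finer pixel positions.

```bash
python3 - <<'E'
import cv2,numpy as np
s=cv2.imread('pics/s0.png')[160:310,165:355];t=cv2.imread('pics/t0.png')[145:270,220:390]
s=cv2.resize(s,None,fx=4,fy=4,interpolation=cv2.INTER_CUBIC);t=cv2.resize(t,None,fx=4.5,fy=4.5,interpolation=cv2.INTER_CUBIC)
cv2.imwrite('pics/sc.png',s);cv2.imwrite('pics/tc.png',t)
E
```

```text
(no output)
```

View pics/sc.png

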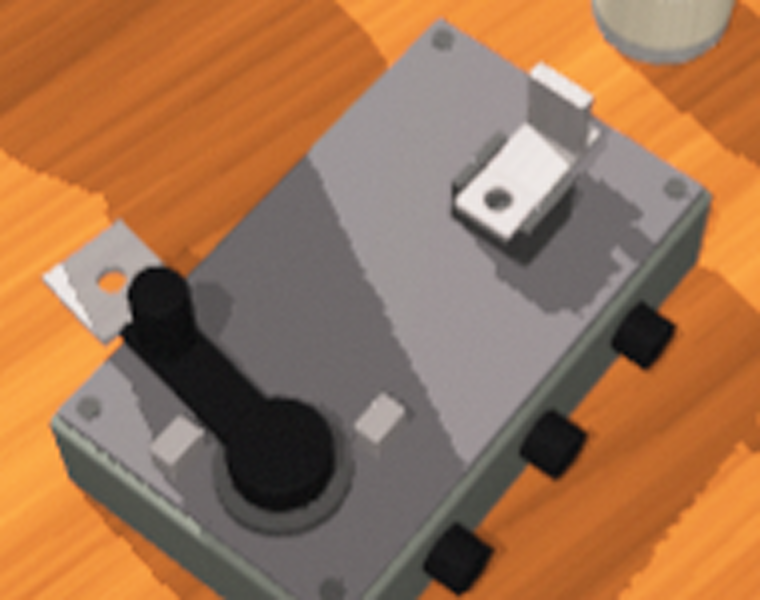

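View pics/tc.png

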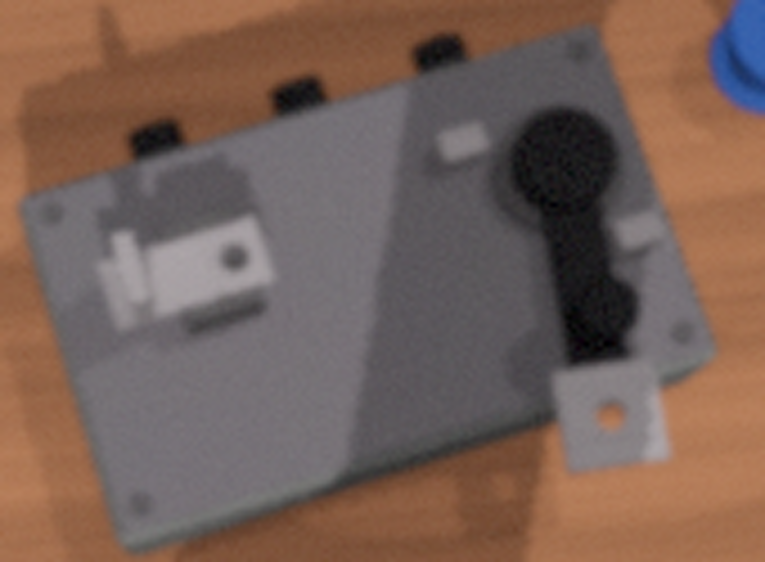

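The crops show the hasp hole at scene-crop (497,199) and top-crop (235,257), the handle hole at (112,280) and (611,416), the hub at (278,452) and (562,160), and the knob top at (160,288) and (608,303). I'll triangulate these.

```bash
python3 - <<'E'
from h import *
np.set_printoptions(precision=4,suppress=True)
a=cap('scene');b=cap('top')
S=lambda x,y:(165+(x+.5)/4-.5,160+(y+.5)/4-.5)
T=lambda x,y:(220+(x+.5)/4.5-.5,145+(y+.5)/4.5-.5)
P={}
for n,s,t,z in [('hasp',(497,199),(235,257),.114),('hole',(112,280),(611,416),.102),('pivot',(278,452),(562,160),.102),('knobtop',(160,288),(608,303),.152),('tabtop',(565,83),(128,268),.16),
 ('sc1',(443,39),(139,502),.08),('sc2',(676,188),(50,214),.08),('sc3',(88,408),(683,332),.08),('sc4',(332,588),(578,50),.08)]:
    P[n]=tri(ray(a,S(*s)),ray(b,T(*t)));print(n,P[n],onz(a,S(*s),z)[:2],onz(b,T(*t),z)[:2])
# yaw of box from screws: +y direction
g=lambda n,s=0:P[n][:2]
d=(g('sc1')-g('sc3'))+(g('sc2')-g('sc4'));yy=d/np.linalg.norm(d);xx=np.array([yy[1],-yy[0]])
c=(g('sc1')+g('sc2')+g('sc3')+g('sc4'))/4
print('y axis',yy,np.arctan2(yy[1],yy[0]),'c',c)
for n in P: print(n,(P[n][:2]-c)@xx*1e3,(P[n][:2]-c)@yy*1e3)
d=P['hole'][:2]-P['pivot'][:2];print(np.linalg.norm(d),'theta',np.arctan2(d@yy,-d@xx))
for c_,uv,z in((a,(333,135),.1),(a,(204,353),.055),(b,(183,250),.1),(b,(394,153),.055)):
    q=onz(c_,uv,z)[:2];print(q,(q-c)@xx,(q-c)@yy)
o=status.observe();R=cv2.Rodrigues(o['eef_rot'])[0];print(R)
E
```

```text
hasp [0.5536 0.0546 0.1115] [0.5546 0.0534] [0.553  0.0547]
hole [ 0.458  -0.1201  0.0981] [ 0.4604 -0.1206] [ 0.4573 -0.1198]
pivot [ 0.5883 -0.1145  0.1006] [ 0.5885 -0.1154] [ 0.5883 -0.1136]
knobtop [ 0.5042 -0.1169  0.1501] [ 0.5053 -0.1173] [ 0.5038 -0.1167]
tabtop [0.5436 0.1057 0.1563] [0.5457 0.1046] [0.5423 0.1049]
sc1 [0.4422 0.1141 0.0783] [0.4429 0.1129] [0.4423 0.1144]
sc2 [0.5943 0.1465 0.0763] [0.5957 0.1446] [0.5934 0.1463]
sc3 [ 0.4989 -0.1668  0.0775] [ 0.5    -0.1674] [ 0.4986 -0.1661]
sc4 [ 0.652  -0.1342  0.0802] [ 0.6518 -0.1344] [ 0.6523 -0.134 ]
y axis [-0.1997  0.9799] 1.771823481724816 c [ 0.5469 -0.0101]
hasp 19.487887749317963 62.04911506329679
hole -109.01862732711173 -90.03203708076056
pivot 19.763264946937422 -110.52755142799678
knobtop -63.142433463923716 -96.16137999314708
tabtop 19.95293904791949 114.16301166569228
sc1 -77.77256268948926 142.57353301673905
sc2 77.77256268948932 143.9988965135758
sc3 -78.2776566666532 -143.98548761774498
sc4 78.27765666665326 -142.5869419125699
0.13040261456751 theta 0.1578254316793359
[0.4651 0.2644] -0.025344165487444115 0.28532835868524725
[ 0.6623 -0.2486] 0.06553977554779233 -0.25670556378308984
[0.4687 0.2594] -0.022736068707883396 0.279683633769988
[ 0.6559 -0.2505] 0.058807751441036366 -0.25729164977099694
[[ 0.9023  0.4312 -0.0003]
 [ 0.4312 -0.9023  0.0005]
 [-0.0001 -0.0006 -1.    ]]
```

Heights agree within 4 mm: handle at 0.158 rad, hasp about 42 mm short. First I'll go above the knob and turn the tool to close tangentially.

The manual's scale: shifts go in units of 50 mm. Converting my numbers, 0.04 m is 0.8, -0.03 m is -0.6.

Request:
hand_motion(segments="0.07 0.8 -0.6 0 0;0.07 0.8 -0.6 0 0;0.07 0.8 -0.6 0 0;0.07 0.8 -0.6 0 0;0.07 0.8 -0.6 0 0;0.07 0.8 -0.6 0 0;0.07 0.8 -0.6 0 0;0.07 0.8 -0.6 0 0;0.07 0.8 -0.6 0 0;0.07 0.8 -0.6 0 0;0.07 0 0 0 0.134;0.07 0 0 0 0.134;0.07 0 0 0 0.134;0.07 0 0 0 0;0.07 0 0 0 0", clamp_n=15)

```text
t: 2.12
tcp_pos: [0.501, -0.1207, 0.2274]
eef_rot: [-3.141, -0.074, 0.0]
wrist_force: [0.3, 1.0, 0.2]
finger_gap: 0.0699
gripper_force: 0.0
```

```bash
cat > to.py <<'E'
import sys;from h import *
o=status.observe();R=cv2.Rodrigues(o['eef_rot'])[0]
if len(sys.argv)>1: print('delta tool',np.round(R.T@(np.array(eval(sys.argv[1]))-o['tcp_pos']),4),'yangle',np.degrees(np.arctan2(R[1,1],R[0,1])),'F',o['wrist_force'],'j',o['joints'].round(2))
E
python3 to.py '[.5036,-.1175,.137]'
```

```text
delta tool [ 0.0027 -0.0031  0.0904] yangle -87.31020911858181 F [0.27241238 1.02809565 0.24801515] j [ 0.39  0.23 -0.24  1.88  0.06  1.04 -1.41]
```

The last joint would run out of range during the swing, so I'll take the half-turn-equivalent grasp first.

Request:
hand_motion(segments="0.07 0 0 0 -0.185;0.07 0 0 0 -0.185;0.07 0 0 0 -0.185;0.07 0 0 0 -0.185;0.07 0 0 0 -0.185;0.07 0 0 0 -0.185;0.07 0 0 0 -0.185;0.07 0 0 0 -0.185;0.07 0 0 0 -0.185;0.07 0 0 0 -0.185;0.07 0 0 0 -0.185;0.07 0 0 0 -0.185;0.07 0 0 0 -0.185;0.07 0 0 0 -0.185;0.07 0 0 0 -0.185;0.07 0 0 0 -0.185;0.07 0 0 0 -0.182;0.07 0 0 0 0;0.07 0 0 0 0")

```text
t: 4.5
tcp_pos: [0.501, -0.1209, 0.2274]
eef_rot: [0.064, -3.141, -0.0]
wrist_force: [-0.4, 0.5, -0.6]
finger_gap: 0.0698
gripper_force: 0.0
```

```bash
python3 to.py '[.5036,-.1175,.137]'
```

```text
delta tool [-0.0028  0.0033  0.0904] yangle 92.32431326724166 F [-0.37364481  0.49050372 -0.58987436] j [ 0.77  0.29 -0.7   1.87  0.21  1.06  1.6 ]
```

Converted, 0.03 m is 0.6, -0.003 m is -0.06.

Request:
hand_motion(segments="0.07 -0.06 0.06 0 0;0.07 0 0 0.6 0;0.07 0 0 0.6 0;0.07 0 0 0.6 0;0.07 0 0 0 0;0.02 0 0 0 0;0.02 0 0 0 0;0.02 0 0 0 0;0.02 0 0 0 0;0.02 0 0 0 0", clamp_n=15)

```text
t: 5.75
tcp_pos: [0.5039, -0.1179, 0.1377]
eef_rot: [-0.069, 3.141, -0.001]
wrist_force: [-2.5, -1.1, 4.9]
finger_gap: 0.0297
gripper_force: 15.0
```

```bash
python3 to.py '[.5036,-.1175,.137]'; python3 -c "from h import *;cap('wrist','w1.png')"
```

```text
delta tool [0.0003 0.0004 0.0007] yangle 92.51354643515383 F [-2.53848026 -1.0929765   4.88501509] j [ 0.71  0.41 -0.66  1.94  0.32  0.89  1.51]
```

View pics/w1.png

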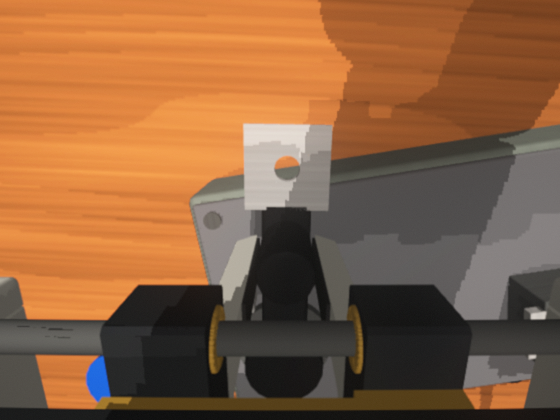

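The knob is gripped (gap 29.7 mm), with the bar between the fingers and the plate hole at (287,168). Now I'll swing it along the arc.

Request:
hand_motion(segments="0.02 -0.008 0.17 0 0.1;0.02 -0.008 0.17 0 0.1;0.02 -0.008 0.17 0 0.1;0.02 -0.008 0.17 0 0.1;0.02 -0.008 0.17 0 0.1;0.02 -0.008 0.17 0 0.1;0.02 -0.008 0.17 0 0.1;0.02 -0.008 0.17 0 0.1;0.02 -0.008 0.17 0 0.1;0.02 -0.008 0.17 0 0.1;0.02 -0.008 0.17 0 0.1;0.02 -0.008 0.17 0 0.1;0.02 -0.008 0.17 0 0.1;0.02 0 0 0 0;0.02 0 0 0 0")

```text
t: 7.68
tcp_pos: [0.5632, -0.0346, 0.1377]
eef_rot: [1.846, 2.539, -0.001]
wrist_force: [5.9, -10.7, -0.5]
finger_gap: 0.0296
gripper_force: 15.0
```

```bash
python3 to.py '[.5713,-.0312,.137]'
```

```text
delta tool [0.0007 0.0087 0.0007] yangle 17.956589996320737 F [  5.88769184 -10.72575092  -0.52907815] j [ 0.31  0.44 -0.39  1.84  0.21  0.9   0.14]
```

Request:
hand_motion(segments="0.02 0 0.08 0 0.05;0.02 0 0.08 0 0.05;0.02 0 0.04 0 0.02;0.02 0 0.04 0 0;0.02 0 0 0 0;0.02 0 0 0 0")

```text
t: 8.43
tcp_pos: [0.5716, -0.0321, 0.1373]
eef_rot: [-1.996, -2.424, 0.009]
wrist_force: [-19.6, -12.4, 17.4]
finger_gap: 0.0297
gripper_force: 15.0
```

```bash
python3 to.py '[.5713,-.0312,.137]'
```

```text
delta tool [ 0.001  -0.0002  0.0003] yangle 11.060189662786447 F [-19.62929816 -12.40736471  17.4126895 ] j [ 0.28  0.45 -0.36  1.81  0.2   0.91  0.03]
```

About 20 N against the stop. I'll release, rise and check.

Request:
hand_motion(segments="0.03 0 -0.04 0 0;0.06 0 0 0 0;0.06 0 0 0 0;0.06 0 0 0 0;0.06 0 0 -0.8 0;0.06 0 0 -0.8 0;0.06 0 0 0 0")

```text
t: 9.3
tcp_pos: [0.5733, -0.0298, 0.2202]
eef_rot: [1.992, 2.425, 0.004]
wrist_force: [0.3, -0.4, -0.7]
finger_gap: 0.0598
gripper_force: 0.0
```

```bash
cat > m.py <<'E'
from h import *
import sys
k=sys.argv[1]
a=cap('scene','s%s.png'%k);b=cap('top','t%s.png'%k);w=cap('wrist','w%s.png'%k)
c=np.array([.5469,-.0101]);yy=np.array([-.1997,.9799]);xx=np.array([yy[1],-yy[0]])
W=lambda x,y,z:np.r_[c+xx*x+yy*y,z]
ims=[]
for i in (a,b):
    u,v=proj(i,W(.02,.04,.1)).astype(int)
    ims.append(cv2.resize(np.ascontiguousarray(i['frame'][v-50:v+50,u-65:u+65,::-1]),None,fx=6,fy=6,interpolation=cv2.INTER_CUBIC)[:, :390*2][:, 195-0:585] if 0 else cv2.resize(np.ascontiguousarray(i['frame'][v-50:v+50,u-50:u+50,::-1]),(400,400),interpolation=cv2.INTER_CUBIC)); print('org',u-50,v-50)
cv2.imwrite('pics/m%s.png'%k,np.hstack(ims))
for i in(a,b,w): print([proj(i,W(*p)).round(1).tolist() for p in((.02,.02,.102),(.02,.0620,.114),(.02,-.025,.152))])
E
python3 m.py 2; python3 to.py '[0.524,0.0999,.144]'
```

```text
org 232 169
org 231 149
[[276.4, 225.9], [289.2, 208.9], [262.1, 229.1]]
[[289.8, 197.0], [271.8, 201.3], [310.4, 185.2]]
[[285.6, 154.4], [285.2, 99.5], [286.0, 226.7]]
delta tool [ 0.1366 -0.0214  0.0726] yangle 11.176734838242709 F [ 0.53951173 -0.25143329 -0.34234883] j [ 0.31  0.36 -0.38  1.75  0.15  1.06  0.07]
```

View pics/m2.png

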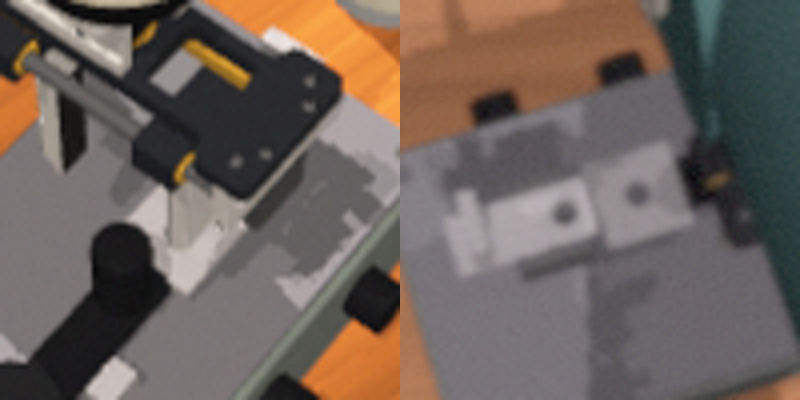

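View pics/w2.png

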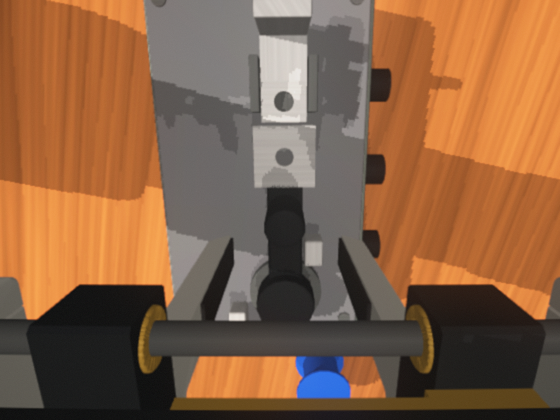

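The wrist view shows the handle hole at (284,157) and the hasp hole at (284,101), on one line along the slide. The handle is off, with the holes about 42 mm apart. Next I'll go above the tab and turn 90°.

```bash
python3 - <<'E'
from h import *
w=cap('wrist')
yy=np.array([-.1997,.9799])
h=onz(w,(284.5,157),.102)[:2];s=onz(w,(284,101),.114)[:2];print(h,s,(s-h)@yy,(s-h)@[yy[1],-yy[0]])
d=h-np.array([.5883,-.1145]);print('theta',np.arctan2(d@yy,-(d@[yy[1],-yy[0]])))
E
```

```text
[0.56160383 0.01128926] [0.55300596 0.05341129] 0.042992364337919205 -1.3286419743043648e-05
theta 1.5627130965246454
```

Request:
hand_motion(segments="0.05 0.91 -0.02 0 0;0.05 0.91 -0.02 0 0;0.05 0.91 -0.02 0 0;0.05 0 0 0 -0.1745;0.05 0 0 0 -0.1745;0.05 0 0 0 -0.1745;0.05 0 0 0 -0.1745;0.05 0 0 0 -0.1745;0.05 0 0 0 -0.1745;0.05 0 0 0 -0.1745;0.05 0 0 0 -0.1745;0.05 0 0 0 -0.1745;0.05 0 0 0 0;0.05 0 0 0 0")

```text
t: 11.25
tcp_pos: [0.5424, 0.1032, 0.217]
eef_rot: [0.299, -3.127, -0.0]
wrist_force: [-0.5, 1.4, -0.1]
finger_gap: 0.0497
gripper_force: 0.0
```

```bash
python3 to.py '[.5441,.1036,.144]'
```

```text
delta tool [-0.0018  0.      0.073 ] yangle 100.91548811825557 F [-0.52476483  1.3811732  -0.07770567] j [ 0.35  0.38 -0.74  1.79  0.29  1.08  1.27]
```

Request:
hand_motion(segments="0.05 -0.04 0 0.5 -0.01;0.05 0 0 0.5 0;0.05 0 0 0.46 0;0.05 0 0 0 0;0.0 0 0 0 0;0.0 0 0 0 0;0.0 0 0 0 0;0.0 0 0 0 0;0.0 0 0 0 0;0.0 0 0 0 0", clamp_n=10)

```text
t: 12.5
tcp_pos: [0.5446, 0.1036, 0.1446]
eef_rot: [-0.321, 3.125, -0.0]
wrist_force: [-1.4, -1.5, 4.0]
finger_gap: 0.0102
gripper_force: 10.0
```

```bash
python3 to.py '[.5441,.1036,.144]'
```

```text
delta tool [0.0005 0.0001 0.0006] yangle 101.71952188459655 F [-1.4404329  -1.5241268   4.01046597] j [ 0.31  0.48 -0.7   1.85  0.37  0.95  1.22]
```

The tab is gripped (10.2 mm). Slide 42 mm.

Converted, -0.006 m is -0.12.

Request:
hand_motion(segments="0 0 -0.12 0 0;0 0 -0.12 0 0;0 0 -0.12 0 0;0 0 -0.12 0 0;0 0 -0.12 0 0;0 0 -0.12 0 0;0 0 -0.12 0 0;0 0 0 0 0;0 0 0 0 0")

```text
t: 13.62
tcp_pos: [0.5532, 0.0617, 0.1446]
eef_rot: [-0.32, 3.125, -0.001]
wrist_force: [-2.1, -2.2, 6.7]
finger_gap: 0.0094
gripper_force: 10.0
```

```bash
python3 to.py '[.5525,.0624,.144]'; python3 m.py 3
```

```text
delta tool [0.0006 0.0008 0.0006] yangle 101.68938438905637 F [-2.13123733 -2.1644395   6.72928238] j [ 0.37  0.48 -0.69  1.84  0.37  0.95  1.3 ]
org 232 169
org 231 149
[[276.4, 225.9], [289.2, 208.9], [262.1, 229.1]]
[[289.8, 197.0], [271.8, 201.3], [310.4, 185.2]]
[[208.9, 237.7], [274.3, 244.9], [96.1, 272.8]]
```

View pics/m3.png

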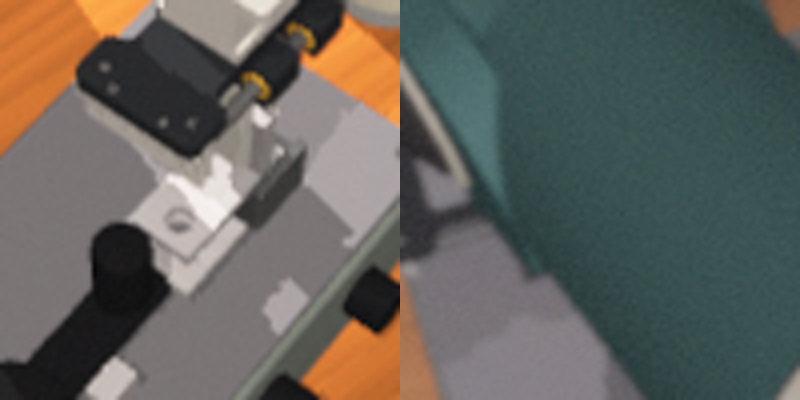

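The scene crop shows the hasp hole over the handle hole at about (180,219). I'll release, rise and draw back to check.

Converted, -0.05 m is -1, -0.04 m is -0.8.

Request:
hand_motion(segments="0.03 0 0 0 0;0.03 0 0 0 0;0.03 0 0 0 0;0.03 0 0 -0.8 0;0.03 0 0 -0.8 0;0.03 -1 0 0 0;0.03 -1 0 0 0;0.03 -0.6 0 0 0;0.03 0 0 0 0")

```text
t: 14.9
tcp_pos: [0.6812, 0.0897, 0.2233]
eef_rot: [0.321, -3.124, -0.002]
wrist_force: [-0.3, 0.3, -0.6]
finger_gap: 0.03
gripper_force: 0.0
```

```bash
python3 m.py 4; python3 - <<'E'
import cv2,numpy as np
w=cv2.imread('pics/w4.png');m=cv2.imread('pics/m4.png')
w=cv2.resize(w,None,fx=800/560*.5,fy=800/560*.5);
cv2.imwrite('pics/v4.png',m[:, :800])
E
python3 to.py '[.5525,.0624,.144]'
```

```text
org 232 169
org 231 149
[[276.4, 225.9], [289.2, 208.9], [262.1, 229.1]]
[[289.8, 197.0], [271.8, 201.3], [310.4, 185.2]]
[[220.4, 43.0], [274.5, 39.6], [134.0, 26.3]]
delta tool [ 1.298e-01 -1.000e-04  8.040e-02] yangle 101.74755403492718 F [-0.44192951  0.29040226  0.37931796] j [ 0.26  0.62 -0.68  1.43  0.39  1.23  1.32]
```

View pics/m4.png

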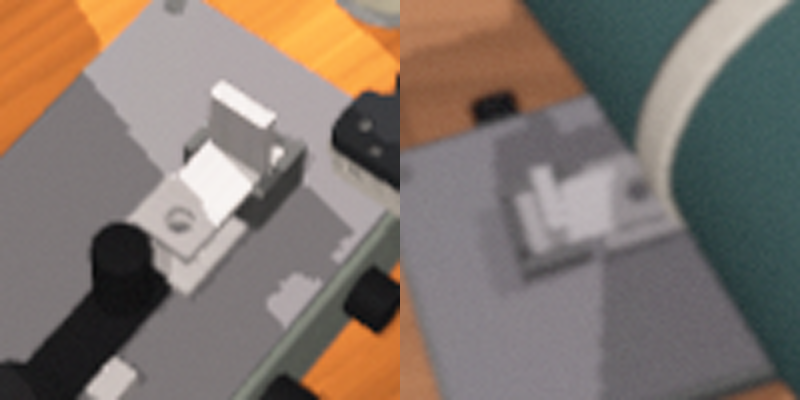

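The tab and hasp are free. The hasp hole is at scene crop (180,219) and shows the handle hole's dark rim beneath it. The top view puts it at about (637,189). I'll work out the offset.

```bash
python3 - <<'E'
from h import *
a=cap('scene');b=cap('top')
yy=np.array([-.1997,.9799]);xx=np.array([yy[1],-yy[0]])
f=lambda c,x,y,ox,oy:(ox+(x+.5)/4-.5,oy+(y+.5)/4-.5)
n=onz(a,f(a,180,219,232,169),.114)[:2]; nb=onz(b,f(b,237,189,231,149),.114)[:2]
o=onz(a,(288.9,209.4),.114)[:2]; ob=onz(b,f(b,166,211,231,149),.114)[:2]; hb=onz(b,f(b,238,193,231,149),.102)[:2]
piv=np.array([.5885,-.1154]);pivb=np.array([.5883,-.1136])
print('travel scene',(n-o)@yy,'top',(nb-ob)@yy)
print('scene from pivot',(n-piv)@yy,(n-piv)@xx)
print('top from pivot',(nb-pivb)@yy,(nb-pivb)@xx,'from handle hole',(nb-hb)@yy,(nb-hb)@xx)
w=status.observe();print(w['wrist_force'])
E
```

```text
travel scene -0.04120682944060717 top -0.04112890443543658
scene from pivot 0.13097137605901032 0.001148916608666506
top from pivot 0.12996339392788797 -0.00030682802528578246 from handle hole 0.0009505882204784694 -0.000388152716552781
[-0.16427707  0.14765998  0.63636122]
```

```bash
python3 -c "from station import bot, job, status, capture;print(job.sign_off())"
```

```text
the job is handed in; nothing more can be done
None
```

The handle is off against its stop and the hasp hole is about 1 mm from the handle hole by the cameras; the gripper has let go, nothing was knocked as far as I saw, and the job is handed in (no verdict came back).

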